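# Re-index the radio's slide tray with its spring plunger

### The arm

A 6-joint arm with a two-finger parallel gripper is mounted at the origin on the work surface. World frame = base frame: x ahead of the robot, y to its left, z up, the work surface at z = 0. Lengths are in mm, angles in rad, forces in N, time in s.
With the tool pointing down it reaches from about 350 to 875 mm from the base axis. Payload 4.2 kg.
Tool frame: the origin (TCP) lies between the finger pads; the fingertips stand 11 mm ahead of it and the grasp point (between the pads) lies 8 mm behind it; z points along the fingers, y is the direction in which the jaws open and shut (so a half turn about z gives the same grasp; the last joint's range is limited). The gripper opens to 85 mm and grips with 20 to 120 N. Pads are 22 mm wide; open, the fingers measure 114 mm over their backs; the gripper's body (76 mm by 85 mm) begins 54 mm behind the grasp point. The pads swing forward as they close: fully open they stand 13 mm farther back than shut.
Start: joints at [-0.889, 0.385, 0.008, 0, -1.194, -0.259], TCP at [256.46, -569.937, 242.312] pointing down, gripper open.
Joint ranges: [-3.14, 3.14], [-1.21, 2.06], [-1.07, 1.41], [-3.16, 2.05], [-2.99, -0.16], [-3.1, 3.1]. Speed limits (rad/s): [2.79, 2.79, 3.14, 3.14, 3.14, 3.14].

### API

Orientations are given as a unit quaternion [x, y, z, w].
In Python, from bench import * gives the robot as it stands.
- The arm moves only by the tool servo_tool, never from a script. Its argument "rows" is a list of rows, each a list of 7 numbers: the opening, from 0 (shut) to 1 (fully open), then the shift along the tool's x, y, z in cm, then the turn, a rotation vector about the tool's x, y, z in degrees. A call has 1 to 12 rows; each row shifts and turns the commanded pose from where the row before left it, along the tool's axes as they then stand; what a row does not reach is not made up. A row lasts 1/10 s, in which the tool goes at most 50 mm and 8.59 degrees, less where a joint would pass 70% of its speed; a pose out of reach is approached as far as the arm can. A call is refused whole if a number of a shift passes 5 or a number of a turn 8.59, either way. A call with a gripper value outside its range is refused whole. The fingers move at their own pace and stop on an object; the grip force is fixed at half the most. Time passes only in rows, so rows that do not move let the fingers close. It gives the time, the measured TCP pose, the force and the opening at its end, in the units of the state.
- read_state(): the state, without advancing time (a new reading comes with each control period).
- get_image(name): name is "scene" or "side" or "wrist"; returns a dict with "image" (480x640x3 uint8, red, green, blue), "mtx" (3x3 intrinsics, pixels), "extrinsics" (4x4, takes a point from camera to world coordinates). Camera axes: x right, y up, looking along -z (the intrinsics and any distortion apply to the point x, -y, -z); pixel columns grow to the right and rows downward; lengths in mm; the calibration is good to about 2 mm. The wrist camera is an equidistant fisheye: a pixel r from the principal point sees the ray r / f radians off the axis. A picture is of the moment at which its call begins. There is no depth.
- job_done(): hands the job in, once; it reports no verdict.
The state is a dict: "clock": time; "joints": joint angles; "joint_vel": joint speeds; "joint_efforts": joint torques, N m; "position": TCP position; "ee_rot": TCP orientation; "contact_force": force on the tool from outside, world axes, zero at the start; "wrist_torque": the same for the moment, N m; "gripper_width": finger opening in mm.
Only numpy, scipy, OpenCV 4.12 (cv2) and the standard library are available. Lean on these libraries where they do the work, as an engineer would, in place of code of your own. Each camera call takes 0.05 s, during which the arm holds its last target. There are 200 camera calls.

### The job

The radio's slide tray stands too close to the finned power supply: pull up the tray's spring plunger knob, slide the tray one hole along, away from the power supply and towards the loudspeaker, and let the pin snap fully home in the next hole, with the knob let go. Never force the tray or the knob: feel for the hole and do not shove on once the pin has dropped in; leave the other things on the table where they are.

Things in the scene. Friction and masses are not known exactly. Their poses are not given: they have to be found in the camera images.
- base: fixed dark steel slide mount, 220 (x) x 330 (y) x 28 mm. Origin on the table under the middle of the tray's travel; its y axis is the slide direction, its -x side faces the robot, z up. In front of the radio, at x = -110 mm in this frame, index plates lie in a row along y.
- middle_hole (a point): middle hole of the index plates, where the pin is at the start; this point is at its mouth, 18 mm above the table; axes as the base's. One more hole (brass-ringed) lies to each side along y, 34 to 57 mm away: those plates are clamped by hand, so the spacing differs left and right. Holes are 10.4 mm wide. Between them the surface is even and the pin can ride on it.
- tray (a joint): tray's position along the base's +y in m: 0 at the start (pin in the middle hole), end stops +-0.072. The tray, 165 mm wide in y, carries a black radio (top 76 mm above the table, its face 42 mm behind the knob's axis). It slides with about 2 N of drag, plus 2 N while the pin rides on the plates; with the pin in a hole it has about 1 mm of play each way and is otherwise blocked.
- plunger (a joint): lift of the knob and its pin in m: 0 = fully home (pin 6 mm deep in a hole), 0.006 = pin riding on the plates, 0.012 = fully pulled. A spring pulls it down: 6 N at 0, 8.4 N at 0.006, 11 N at 0.012. The knob moves straight up and down in the tray.
- knob (a point): centre of the plunger's round black knob, 22 mm dia, 25 mm tall (38 to 63 mm above the table when home; centre at 50.5). Nothing at its height within 40 mm. Under it a 14 mm dia sleeve stands on the tray's ear, a tongue 36 mm wide in y, top 26 mm above the table. Moves with the tray; axes as the base's.
- pin: the 8 mm steel pin under the knob, flat ended; origin on its axis, at table height when home. It must never press on the plates or a hole's wall with more than 30 N.
- power_supply: fixed power supply, bare aluminium box 150 (x) x 100 (y) x 84 mm with cooling fins along its top; beside one end of the slide mount, which end varies. Origin under its centre.
- speaker: fixed black loudspeaker box 90 x 100 x 115 mm with a round grille facing the robot, beside the other end of the slide mount. Origin under its centre.
- can: plain aluminium drink can, 66 dia, 115 tall, origin under its centre, loose, to be left alone
- fist_mic: black hand microphone lying flat, 95 x 52 x 26, origin under its centre, loose, to be left alone
- mug: white mug, 80 dia, 95 tall, origin under its centre, loose, to be left alone
- walkie: black handheld radio lying on its back, 120 x 56 x 34 with a 120 long stub aerial along its +x, origin under the case's centre, loose, to be left alone
- adapter: black mains adapter block, 75 x 45 x 30, origin under its centre, loose, to be left alone
Mind the look-alikes: they are no part of the job. Leave any turquoise look-alike of the power_supply alone.

How it is judged (in metres and radians):
On the way, in this order (a step that is already met when the one before it is completed fails the run):
1. the knob is pulled up (value of joint plunger above 0.005 m), for 0.1 s.
2. the pin has snapped home in the next hole away from the power supply (value of joint plunger below 0.002 m and ((y of power_supply in the frame of base below 0 m and value of joint tray between 0.029 and 0.062 m) or (y of power_supply in the frame of base above 0 m and value of joint tray between -0.062 and -0.029 m))), for 0.2 s.
At the end, for the whole second after the job is handed in: The pin is fully home (knob lift under 2 mm) in the hole next to the middle one on the side away from the power supply (tray 29 to 62 mm from its start), and the tray is at rest (all of step 2 and velocity of joint tray between -0.01 and 0.01 m/s); the robot touches nothing.
It fails at once if the pin is pressed against the plates or a hole's wall with more than 30 N (contact force between pin and anything else above 30 N).
It fails at once if a loose bystander is shifted more than 25 mm (distance of any of can, fist_mic, mug, walkie, adapter from where it was at the start of the episode above 0.025 m).
It fails at once if a loose bystander is tipped over (angle between any of can, fist_mic, mug, walkie, adapter's own z axis and vertical above 0.5 rad).
It also fails if it takes over 34 s, if anything falls off the work surface, if the arm or the gripper's body presses on something with over 40 N, if the wrist force passes 120 N, or if a joint passes its speed limit or range.

## Working session

There is one attempt and no reset: what is moved stays moved. The work goes in short steps, Python scripts to look and compute and a tool call to move; the robot and the scene stay as the last step left them, time stands still between calls to the robot, and variables do not carry over. Pictures are saved under pics/ and viewed, about 8 in all and at most 12, crops included, and the job is handed in when it is done.

Besides the shell and the picture viewer there is one more tool, called after "Request:" as name([rows], argument=value, ...), one row to a line, values as JSON. servo_tool: Moves the arm, as the interface text tells. Its arguments: {"type":"object","properties":{"rows":{"type":"array","items":{"type":"array","items":{"type":"number"}}}},"required":["rows"]}

```bash
ls; mkdir -p pics
python3 - <<'E'
from bench import *
import cv2,numpy as np
s=read_state();print({k:np.round(v,3) for k,v in s.items()})
for n in("scene","side"):
    d=get_image(n);cv2.imwrite(f"pics/{n}0.png",d["image"][:,:,::-1]);np.savez(f"pics/{n}0.npz",**d);print(n,d["mtx"].round(1).tolist(),d["extrinsics"].round(3).tolist(),list(d))
E
```

```text
pics
{'clock': np.float64(0.0), 'joints': array([-0.889,  0.386,  0.007, -0.   , -1.194, -0.259]), 'joint_vel': array([ 0.002,  0.001, -0.   ,  0.001,  0.002, -0.002]), 'joint_efforts': array([-0.0000e+00, -3.9229e+01,  1.8840e+01,  4.1860e+00, -5.0000e-03,
       -0.0000e+00]), 'position': array([ 256.238, -569.423,  241.211]), 'ee_rot': array([-0.21 ,  0.978,  0.001, -0.   ]), 'contact_force': array([ 0.478, -0.473,  0.411]), 'wrist_torque': array([-0.009,  0.076, -0.01 ]), 'gripper_width': np.float64(85.264)}
scene [[498.8, 0.0, 321.1], [0.0, 498.8, 237.5], [0.0, 0.0, 1.0]] [[-0.547, -0.48, 0.686, 1235.215], [0.837, -0.295, 0.461, 506.881], [-0.019, 0.826, 0.563, 693.547], [0.0, 0.0, 0.0, 1.0]] ['image', 'mtx', 'extrinsics']
side [[462.0, 0.0, 315.6], [0.0, 462.0, 251.9], [0.0, 0.0, 1.0]] [[-0.742, 0.394, -0.543, -169.893], [-0.671, -0.432, 0.603, 655.181], [0.003, 0.811, 0.585, 709.441], [0.0, 0.0, 0.0, 1.0]] ['image', 'mtx', 'extrinsics']
```

View pics/scene0.png

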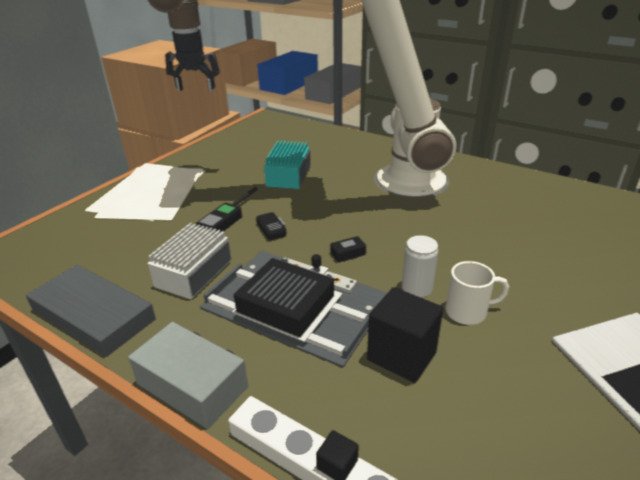

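View pics/side0.png

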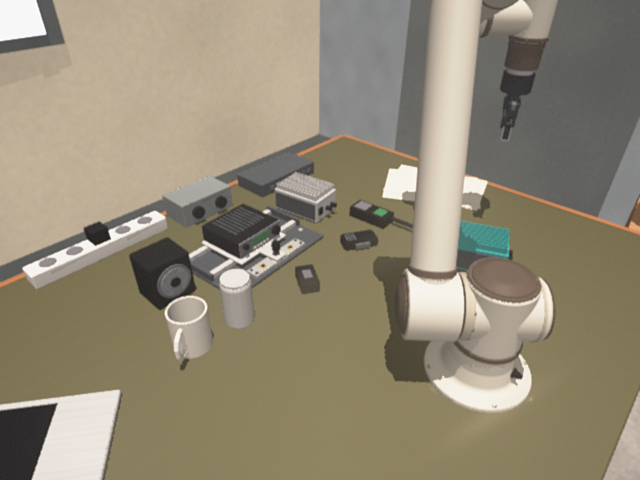

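Scene shows the knob at about (316,261), with the aluminium PSU at (190,258) and the speaker at (404,333). In the side view the knob is at (277,246), the speaker at (163,272) and the PSU at (305,197). I'll zoom in on both views.

```bash
cat > h.py <<'E'
import numpy as np,cv2
def ray(d,u,v):
    K=d["mtx"];E=d["extrinsics"];r=E[:3,:3]@np.array([(u-K[0,2])/K[0,0],-(v-K[1,2])/K[1,1],-1]);return E[:3,3],r/np.linalg.norm(r)
def onz(d,u,v,z):
    o,r=ray(d,u,v);return o+r*(z-o[2])/r[2]
def tri(d1,p1,d2,p2):
    o1,r1=ray(d1,*p1);o2,r2=ray(d2,*p2);t=np.linalg.lstsq(np.c_[r1,-r2],o2-o1,rcond=None)[0]
    a,b=o1+r1*t[0],o2+r2*t[1];return (a+b)/2,np.linalg.norm(a-b)
E
python3 - <<'E'
from h import *
a=np.load("pics/scene0.npz");b=np.load("pics/side0.npz")
print(tri(a,(316.5,262),b,(277,246)))
for p in((316.5,262),):print(onz(a,*p,50))
print(onz(b,277,246,50))
A=cv2.resize(a["image"][235:365,195:395],None,fx=4,fy=4,interpolation=3)[:520,:800]
B=cv2.resize(b["image"][195:295,180:340],None,fx=5,fy=5,interpolation=3)
cv2.imwrite("pics/za.png",A[:,:,::-1]);cv2.imwrite("pics/zb.png",B[:,:,::-1])
E
```

```text
(array([531.84320482,  20.08786293,  47.80540424]), np.float64(1.3487509634380055))
[534.75817844  22.5793948   50.        ]
[529.92949671  21.26608713  50.        ]
```

View pics/za.png

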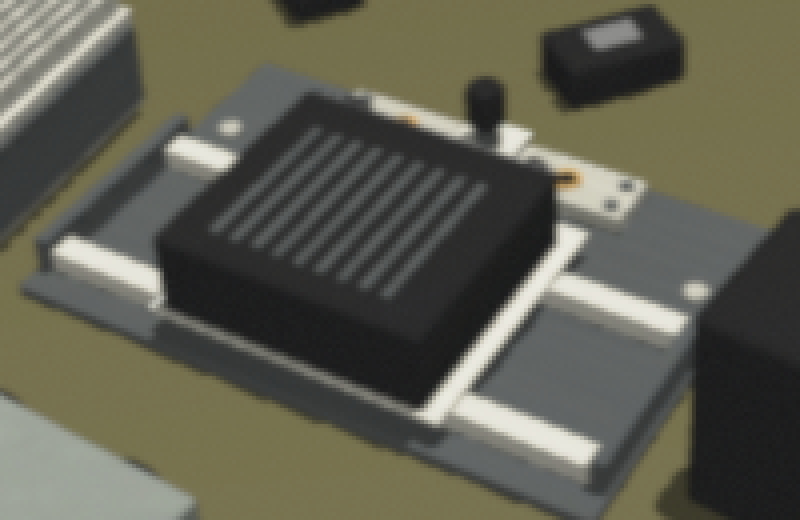

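View pics/zb.png

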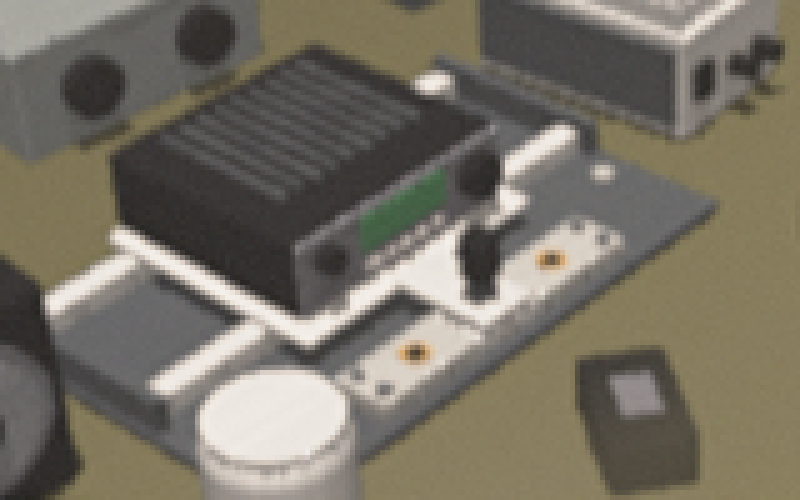

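In the zooms the knob stands on its ear between two brass rings. In side0 these are about (263,265.4), towards the speaker, and (290.2,247), towards the PSU. In scene0 they are about (337,280) and (297,265).

Run:
```python
from h import *
a=np.load("pics/scene0.npz");b=np.load("pics/side0.npz")
S=onz(b,263,265.4,18);P=onz(b,290.2,247,18);print(S,P)
print(onz(a,337,280,18),onz(a,297,265.2,18))
print("knob",onz(a,316.5,257.5,63),onz(b,276,242,63),tri(a,(316.4,262.3),b,(276.3,247)))
d=S-P;print(np.degrees(np.arctan2(d[1],d[0]))-90,np.linalg.norm(d))
# plate row front edge / base edge corners in side
c1=onz(b,180+718/5,195+207/5,10);c2=onz(b,180+365/5,195+455/5,10);e=c2-c1;print(c1,c2,np.degrees(np.arctan2(e[1],e[0]))-90)
print("can",onz(b,236,279,115),"mic/adapter",onz(b,307,275,30), onz(a,348,245,30))
```

```text
[529.42115749  71.49765614  18.        ] [535.32731767 -29.46003653  18.        ]
[529.8617131   70.98573158  18.        ] [532.63323181 -31.90520464  18.        ]
knob [535.75156146  23.61282185  63.        ] [530.33126995  23.4765866   63.        ] (array([532.33056265,  21.08035832,  46.38292953]), np.float64(1.3085043960548242))
3.348063805912318 101.13030424914653
[ 511.69759988 -134.10581738   10.        ] [496.09962876 134.54928156  10.        ] 3.322831966478944
can [438.24865437 221.24339171 115.        ] mic/adapter [413.46468004  37.11536511  30.        ] [420.62775445  33.38032915  30.        ]
```

Request:
servo_tool([
  [1, 0, 0, 0, 0, 0, 7],
  [1, 0, 0, 0, 0, 0, 7],
  [1, 0, 0, 0, 0, 0, 6.9],
  [1, -2.2, 4.1, 0, 0, 0, 0],
  [1, -2.2, 4.1, 0, 0, 0, 0],
  [1, -2.2, 4.1, 0, 0, 0, 0],
  [1, -2.2, 4.1, 0, 0, 0, 0],
  [1, -2.2, 4.1, 0, 0, 0, 0],
  [1, -2.2, 4.1, 0, 0, 0, 0],
  [1, -2.2, 4.1, 0, 0, 0, 0],
  [1, -2.2, 4.1, 0, 0, 0, 0],
  [1, -2.2, 4.1, 0, 0, 0, 0],
])

```text
clock: 1.3
position: [432.9, -188.2, 242.2]
ee_rot: [-0.029, 1.0, 0.0, -0.0]
contact_force: [1.1, -0.4, 0.1]
gripper_width: 85.3
```

Request:
servo_tool([
  [1, -2.2, 4.1, 1, 0, 0, 0],
  [1, -2.2, 4.1, 2, 0, 0, 0],
  [1, -2.2, 4.1, 2, 0, 0, 0],
  [1, -2.2, 4.1, 2, 0, 0, 0],
  [1, -2.2, 4.1, 2, 0, 0, 0],
  [1, 0, 0, 0, 0, 0, 0],
  [1, 0, 0, 0, 0, 0, 0],
  [1, 0, 0, 0, 0, 0, 0],
])

```text
clock: 2.1
position: [529.3, 18.3, 153.5]
ee_rot: [-0.029, 1.0, -0.0, -0.0]
contact_force: [0.4, -0.4, 0.1]
gripper_width: 85.5
```

Run:
```python
from bench import *
import cv2,numpy as np
d=get_image("wrist");cv2.imwrite("pics/w1.png",d["image"][:,:,::-1]);np.savez("pics/w1.npz",**d);print(d["mtx"].round(1).tolist(),d["extrinsics"].round(3).tolist())
s=read_state();print(s["clock"],s["position"],s["ee_rot"],s["contact_force"])
```

```text
[[371.6, 0.0, 315.8], [0.0, 371.6, 239.6], [0.0, 0.0, 1.0]] [[-0.057, -0.961, -0.271, 461.3], [0.998, -0.055, -0.015, 14.617], [-0.001, -0.271, 0.962, 285.373], [0.0, 0.0, 0.0, 1.0]]
2.15 [529.38067446  17.97336787 153.81511223] [-2.84511957e-02  9.99595149e-01  6.93283424e-05  2.51484689e-04] [0.97346184 0.24435588 0.54313374]
```

View pics/w1.png

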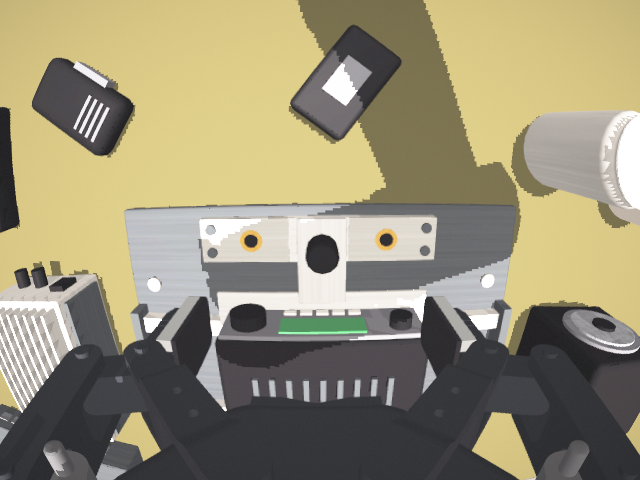

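The wrist view shows the knob blob at about (322,254) and the rings at (251,241) on the PSU side and (386,240) on the speaker side, with nothing around the knob. The clearance is fine.

```bash
cat >> h.py <<'E'
def wz(d,u,v,z):
    K=d["mtx"];E=d["extrinsics"];x=np.array([u-K[0,2],v-K[1,2]]);r=np.hypot(*x);t=r/K[0,0];x=x/max(r,1e-9)*np.sin(t)
    w=E[:3,:3]@np.array([x[0],-x[1],-np.cos(t)]);o=E[:3,3];return o+w*(z-o[2])/w[2]
def blob(d,box):
    x0,y0,x1,y1=box;m=(d["image"][y0:y1,x0:x1].max(2)<60).astype(np.uint8)
    n,l,s,c=cv2.connectedComponentsWithStats(m);i=1+s[1:,4].argmax();return s[i]+np.array([x0,y0,0,0,0]),c[i]+[x0,y0]
E
python3 - <<'E'
from h import *
d=np.load("pics/w1.npz")
s,c=blob(d,(300,225,346,285));print(s,c)
w=s[2]; cx=c[0]; 
print("top centre",wz(d,cx,s[1]+s[3]-w/2,63),"centroid@50",wz(d,*c,50.5))
A=wz(d,251,241,18);B=wz(d,386,240,18);print(A,B,np.degrees(np.arctan2((B-A)[1],(B-A)[0]))-90)
E
```

```text
[306 235  33  39 977] [321.99795292 253.79222108]
top centre [535.41684888  22.65627114  63.        ] centroid@50 [536.99056723  22.94636553  50.5       ]
[540.51736978 -30.06722101  18.        ] [533.8636914   71.82929703  18.        ] 3.736018094127715
```

Request:
servo_tool([
  [1, -0.5, 0.44, 2.5, 0, 0, 0],
  [1, 0, 0, 4, 0, 0, 0],
  [0.7, 0, 0, 3, 0, 0, 0],
  [0.5, 0, 0, 1.2, 0, 0, 0],
  [0.5, 0, 0, 0, 0, 0, 0],
  [0.5, 0, 0, 0, 0, 0, 0],
  [0.5, 0, 0, 0, 0, 0, 0],
])

```text
clock: 2.85
position: [535.7, 23.6, 48.2]
ee_rot: [-0.029, 1.0, 0.0, 0.002]
contact_force: [-0.1, 0.1, 0.2]
gripper_width: 42.8
```

Run:
```python
from bench import *
import cv2,numpy as np
d=get_image("wrist");cv2.imwrite("pics/w2.png",d["image"][:,:,::-1]);np.savez("pics/w2.npz",**d)
s=read_state();print(s["clock"],s["position"],s["ee_rot"],s["contact_force"],s["gripper_width"],d["extrinsics"].round(2).tolist())
```

```text
2.9 [535.53121436  23.67439026  48.08129393] [-2.89909700e-02  9.99578038e-01  4.73601219e-04  1.74509126e-03] [ 0.17871855  0.38032677 -0.32262325] 42.589149778607066 [[-0.06, -0.96, -0.27, 467.16], [1.0, -0.06, -0.02, 19.81], [0.0, -0.28, 0.96, 179.82], [0.0, 0.0, 0.0, 1.0]]
```

View pics/w2.png

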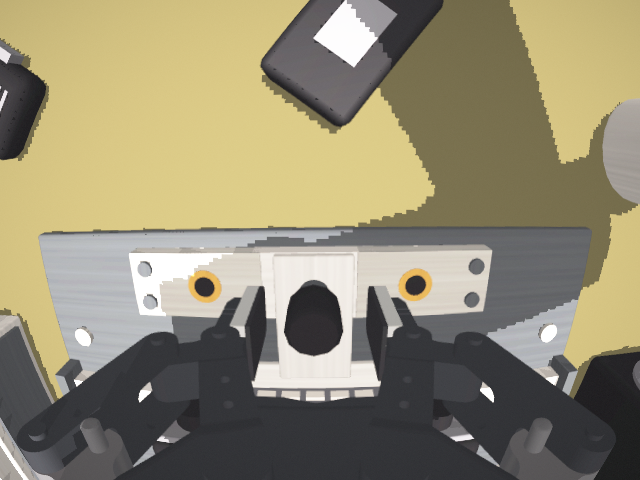

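The knob sits between the fingers with its edges at u≈285 and 342. The finger faces lie about 265 and 366 and mirror each other about u≈316, so the tool is slightly too far towards +y. I'll measure the offset.

Run:
```python
from h import *
d=np.load("pics/w2.npz")
g=d["image"].max(2).astype(int)
for v in(305,315,325,335,345):print(v,"".join("#" if x<60 else("+" if x<110 else ".") for x in g[v,225:410]))
```

```text
305 .+##########+..............+############.......................+##################################################............................+############+..............+##########+...
315 ####++##+...............+###############+.....................######################################################..........................+###############+...............++#+##+####
325 ###++...............+####################+.++++++++.........#########################################################............++++++++++++#####################+...............+######
335 +#############+......++++###############+++++++++++.........+#######################################################+...........+++++++++++++++###############++++......+#####+######++++
345 #########+###########+++++############+.++++.++.++++..............#############################################................++++++++++++++++++############+++++#######################
```

Request:
servo_tool([
  [0.4, 0.05, -0.09, 0.3, 0, 0, 0],
  [0.32, 0, 0, 0, 0, 0, 0],
  [0.3, 0, 0, 0, 0, 0, 0],
  [0.3, 0, 0, 0, 0, 0, 0],
])

```text
clock: 3.3
position: [534.0, 22.6, 43.4]
ee_rot: [-0.029, 1.0, 0.0, 0.0]
contact_force: [-0.3, -0.1, 0.2]
gripper_width: 25.7
```

Run:
```python
from bench import *
import cv2,numpy as np
d=get_image("wrist");np.savez("pics/w3.npz",**d)
s=read_state();print(s["clock"],s["position"],s["contact_force"],s["gripper_width"])
g=d["image"].max(2).astype(int)
for v in(295,305,315,325):print(v,"".join("#" if x<60 else("+" if x<110 else ".") for x in g[v,245:390]))
cv2.imwrite("pics/w3.png",cv2.resize(d["image"][230:380,215:415,::-1],None,fx=4,fy=4))
```

```text
3.35 [533.97708367  22.60810656  43.38700521] [ 0.48446176  0.07143961 -0.37711882] 25.36750197455487
295 .................................+######..................+++++#################++++..................+######....................................
305 ...+#+#########++..............#########+.......+############################################+........#########+..............+#####+######+.....
315 #######++##+++...............###########+....+###################################################....+###########+...............++###+######+#+.
325 #+###########+++...........++++#########+..+######################################################+...#########+++++...........++++#########+++##
```

View pics/w3.png

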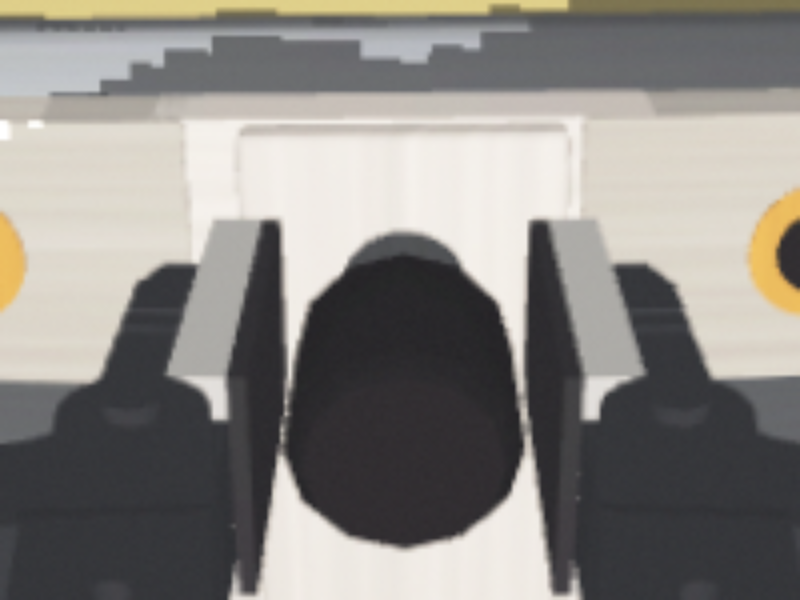

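The knob is now centred between the pads to a fraction of a mm, so I'll close and read the force.

Request:
servo_tool([
  [0.27, 0, 0, 0, 0, 0, 0],
  [0.25, 0, 0, 0, 0, 0, 0],
  [0.23, 0, 0, 0, 0, 0, 0],
])

```text
clock: 3.65
position: [534.0, 22.5, 43.5]
ee_rot: [-0.029, 1.0, -0.0, 0.0]
contact_force: [-0.2, -0.6, 1.8]
gripper_width: 20.7
```

Request:
servo_tool([
  [0.1, 0, 0, 0, 0, 0, 0],
  [0.0, 0, 0, 0, 0, 0, 0],
  [0.0, 0, 0, 0, 0, 0, 0],
])

```text
clock: 3.95
position: [534.0, 22.5, 43.5]
ee_rot: [-0.029, 1.0, -0.0, 0.0]
contact_force: [-0.1, -0.8, 2.0]
gripper_width: 19.9
```

Gripped, with negligible side force. Now the lift.

Request:
servo_tool([
  [0, 0, 0, -0.2, 0, 0, 0],
  [0, 0, 0, -0.2, 0, 0, 0],
  [0, 0, 0, -0.2, 0, 0, 0],
  [0, 0, 0, -0.2, 0, 0, 0],
  [0, 0, 0, -0.1, 0, 0, 0],
  [0, 0, 0, 0, 0, 0, 0],
])

```text
clock: 4.55
position: [533.9, 22.5, 52.1]
ee_rot: [-0.029, 1.0, 0.0, -0.0]
contact_force: [3.8, -1.7, -10.9]
gripper_width: 20.1
```

Request:
servo_tool([
  [0, 0, 0.2, 0, 0, 0, 0],
  [0, 0, 0.4, 0, 0, 0, 0],
  [0, 0, 0.5, 0, 0, 0, 0],
  [0, 0, 0.5, 0, 0, 0, 0],
  [0, 0, 0.5, 0, 0, 0, 0],
  [0, 0, 0.5, 0, 0, 0, 0],
  [0, 0, 0.5, 0, 0, 0, 0],
  [0, 0, 0.5, 0, 0, 0, 0],
  [0, 0, 0.4, 0, 0, 0, 0],
  [0, 0, 0.3, 0, 0, 0, 0],
  [0, 0, 0.1, 0, 0, 0, 0],
  [0, 0, 0, 0, 0, 0, 0],
])

```text
clock: 5.75
position: [530.9, 66.7, 52.1]
ee_rot: [-0.029, 1.0, 0.0, -0.0]
contact_force: [1.3, -0.2, -10.8]
gripper_width: 20.0
```

Run:
```python
from h import *
d=np.load("pics/w2.npz")
im=d["image"].astype(int);m=((im[:,:,0]-im[:,:,2])>90)&(im[:,:,0]>180)
P=[]
for x0 in(175,385):
    ys,xs=np.nonzero(m[265:310,x0:x0+60]);c=((xs.min()+xs.max())/2+x0,(ys.min()+ys.max())/2+265);P.append(wz(d,*c,18));print(c,P[-1])
print(np.linalg.norm(P[1]-P[0]),"knob",wz(d,313.5,327,63))
```

```text
(np.float64(204.0), np.float64(286.5)) [540.34069155 -30.55008994  18.        ]
(np.float64(415.0), np.float64(284.5)) [533.21300049  71.73526872  18.        ]
102.53340224063017 knob [533.07522375  22.83324168  63.        ]
```

The force (−10.8 N) shows the pin is clear after 44.3 mm of slide; I estimate the hole at about 49. I'll lower the pin to near riding height and loosen the grip so the spring seats it on the plate.

Request:
servo_tool([
  [0, 0, 0, 0.12, 0, 0, 0],
  [0, 0, 0, 0.12, 0, 0, 0],
  [0, 0, 0, 0, 0, 0, 0],
])

```text
clock: 6.05
position: [531.0, 66.7, 49.7]
ee_rot: [-0.029, 1.0, 0.0, -0.0]
contact_force: [-1.0, 1.6, -10.1]
gripper_width: 20.1
```

Request:
servo_tool([
  [0.3, 0, 0, 0, 0, 0, 0],
  [0.3, 0, 0, 0, 0, 0, 0],
  [0.3, 0, 0, 0, 0, 0, 0],
])

```text
clock: 6.35
position: [532.7, 66.7, 51.3]
ee_rot: [-0.029, 1.0, 0.0, 0.002]
contact_force: [-0.3, 0.3, -0.4]
gripper_width: 25.8
```

Request:
servo_tool([
  [0.3, 0, 0.1, 0, 0, 0, 0],
  [0.3, 0, 0.1, 0, 0, 0, 0],
  [0.3, 0, 0.05, 0, 0, 0, 0],
  [0.3, 0, 0.05, 0, 0, 0, 0],
  [0.3, 0, 0.05, 0, 0, 0, 0],
  [0.3, 0, 0.05, 0, 0, 0, 0],
  [0.3, 0, 0, 0, 0, 0, 0],
])

```text
clock: 7.05
position: [531.5, 69.2, 50.3]
ee_rot: [-0.029, 1.0, -0.001, 0.0]
contact_force: [2.3, -8.1, 2.2]
gripper_width: 25.7
```

The tool moved 2.5 mm and resistance is 8 N, more than the 4 N of drag expected. I'll look at the knob before pushing any further.

Run:
```python
from bench import *
import cv2,numpy as np
from h import *
s=read_state();print(s["clock"],s["position"],s["contact_force"],s["gripper_width"])
d=get_image("wrist");np.savez("pics/w4.npz",**d);e=get_image("side");np.savez("pics/side4.npz",**e)
A=cv2.resize(d["image"][230:380,215:415],None,fx=4,fy=4)[:,:,::-1]
B=cv2.resize(e["image"][225:290,220:320],None,fx=8,fy=8)[:,:,::-1]
cv2.imwrite("pics/w4.png",cv2.resize(np.vstack([A,B]),None,fx=.53,fy=.53,interpolation=cv2.INTER_AREA))
```

```text
7.05 [531.51312053  69.18635168  50.30095748] [ 2.26330722 -8.13733023  2.21504   ] 25.742242193716873
```

View pics/w4.png

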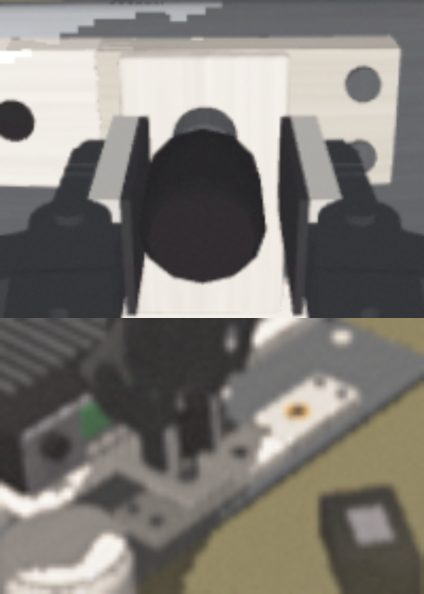

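The knob rests against the −y pad and the middle hole is now uncovered at about (222,287). I'll get the lift from the apparent knob size and the travel from the middle hole's distance.

Run:
```python
from h import *
for n in("w2","w3","w4"):
    d=np.load(f"pics/{n}.npz");g=d["image"].max(2).astype(int)
    print(n,d["extrinsics"][:3,3].round(1))
    for v in range(290,372,5):
        print(v,"".join("#" if x<60 else("+" if x<110 else ".") for x in g[v,270:356]))
d=np.load("pics/w4.npz")
g=d["image"].max(2)[275:300,212:235];ys,xs=np.nonzero(g<70);c=((xs.min()+xs.max())/2+212,(ys.min()+ys.max())/2+275);print(c,wz(d,*c,18))
```

```text
w2 [467.2  19.8 179.8]
290 ............................+##############################...........................
295 ......................+##########################################.....................
300 ....................+##############################################+..................
305 ..................+##################################################.................
310 .................+####################################################................
315 .................######################################################...............
320 ++++++..........#######################################################.............++
325 ++++++.........#########################################################............++
330 +++.++........+##########################################################..........+++
335 ++++++.........+#######################################################+...........+++
340 +++++++...........####################################################............++++
345 ++.++++..............#############################################......
[... 2989 characters left out ...]
#########################################################+........#######+
345 ##+++++############################################################+...........######+
350 ###+++++#####..###################################################.............+#####+
355 ###+++++####+.......+#######################################+..................+#####+
360 ####++++###+...............+++#####################++...........................+####+
365 ####++++###.......................................................................##++
370 ####+++++#.........................................................................#++
(np.float64(221.0), np.float64(286.5)) [536.32196538  23.06438825  18.        ]
```

The geometry puts the lift at about 5–6 mm, so the pin is still riding, with about 44.5 mm of travel. The hole is still 4 mm ahead. I'll continue in 0.5 mm nudges while watching the force.

Request:
servo_tool([
  [0.3, 0, 0.05, 0, 0, 0, 0],
  [0.3, 0, 0.05, 0, 0, 0, 0],
])

```text
clock: 7.35
position: [531.5, 70.2, 50.2]
ee_rot: [-0.029, 1.0, -0.001, 0.0]
contact_force: [1.6, -6.4, 0.7]
gripper_width: 25.5
```

Request:
servo_tool([
  [0.3, 0, 0.05, 0, 0, 0, 0],
  [0.3, 0, 0.05, 0, 0, 0, 0],
  [0.3, 0, 0.05, 0, 0, 0, 0],
])

```text
clock: 7.65
position: [530.9, 72.7, 49.8]
ee_rot: [-0.029, 1.0, -0.0, -0.0]
contact_force: [1.0, -2.1, -0.6]
gripper_width: 25.7
```

Request:
servo_tool([
  [0.3, 0, 0.05, 0, 0, 0, 0],
  [0.3, 0, 0.05, 0, 0, 0, 0],
])

```text
clock: 7.85
position: [530.8, 74.1, 49.8]
ee_rot: [-0.029, 1.0, -0.0, -0.0]
contact_force: [0.9, -1.9, -0.6]
gripper_width: 25.4
```

Request:
servo_tool([
  [0.3, 0, 0.03, 0, 0, 0, 0],
])

```text
clock: 7.95
position: [530.8, 74.4, 49.8]
ee_rot: [-0.029, 1.0, -0.0, -0.0]
contact_force: [0.6, -2.4, -1.1]
gripper_width: 25.8
```

Request:
servo_tool([
  [0.3, 0, 0.03, 0, 0, 0, 0],
])

```text
clock: 8.05
position: [530.8, 74.5, 49.8]
ee_rot: [-0.029, 1.0, -0.0, -0.0]
contact_force: [0.9, -2.5, -1.0]
gripper_width: 25.7
```

Request:
servo_tool([
  [0.3, 0, 0.03, 0, 0, 0, 0],
])

```text
clock: 8.15
position: [530.7, 74.6, 49.8]
ee_rot: [-0.029, 1.0, -0.0, -0.0]
contact_force: [2.0, -4.1, -1.2]
gripper_width: 25.0
```

The force is rising and the tool is slowing, so I'll check the lift before any further push.

```bash
cat > look.py <<'E'
import sys
from bench import *
from h import *
n=sys.argv[1];s=read_state();print(s["clock"],s["position"],s["contact_force"],s["gripper_width"])
d=get_image("wrist");np.savez(f"pics/{n}.npz",**d);g=d["image"].max(2).astype(int)
print(d["extrinsics"][:3,3].round(1))
for v in range(290,372,5):print(v,"".join("#" if x<60 else("+" if x<110 else ".") for x in g[v,270:356]))
w=g[270:305,160:235];n_,l,st,c=cv2.connectedComponentsWithStats((w<70).astype(np.uint8));print([(st[i].tolist(),(c[i]+[160,270]).round(1).tolist(),wz(d,*(c[i]+[160,270]),18).round(1).tolist()) for i in range(1,n_) if st[i,4]>40])
cv2.imwrite(f"pics/{n}.png",cv2.resize(d["image"][230:380,185:415,::-1],None,fx=3,fy=3))
E
python3 look.py w5
```

```text
8.15 [530.73461466  74.64609698  49.79955811] [ 2.0315465  -4.08428027 -1.24564905] 25.039411659271156
[462.7  71.  181.7]
290 .........+#####.............###########################......................+####+...
295 ........+######.......+#####################################+................+######..
300 .......+#######...##############################################.............########.
305 ......#########+.#################################################...........#########
310 .....##############################################################..........#########
315 ....################################################################.........#########
320 ..+#################################################################+.......+#########
325 ..++++###############################################################........#########
330 ..++++################################################################.......#########
335 +++++++##############################################################.........########
340 ##+++++############################################################...........#######+
345 ##+++++#######...+##############################################+..............######+
350 ###+++++#####..........+##################################+....................+#####+
355 ###+++++####+.......................++######+++.................................#####+
360 ####++++###+....................................................................+####+
365 ####++++###.......................................................................##++
370 ####++++##.........................................................................#++
[([41, 9, 18, 18, 251], [209.8, 287.5], [536.3, 22.9, 18.0])]
```

The knob's lower rim has moved from row 361 to about 355, which is what a 6 mm drop predicts, so the pin has gone in. I'll stop pushing, back off, open and look.

Request:
servo_tool([
  [0.3, 0, -0.1, 0, 0, 0, 0],
  [0.4, 0, -0.1, 0, 0, 0, 0],
  [0.6, 0, 0, 0, 0, 0, 0],
  [0.7, 0, 0, 0, 0, 0, 0],
  [0.7, 0, 0, 0, 0, 0, 0],
])

```text
clock: 8.7
position: [531.1, 73.1, 50.0]
ee_rot: [-0.029, 1.0, 0.0, 0.0]
contact_force: [0.0, -0.2, 0.3]
gripper_width: 59.6
```

```bash
python3 look.py w6
```

```text
8.7 [531.12035582  73.0999104   50.03846099] [ 0.04637687 -0.16834591  0.26505425] 59.57249917379347
[463.   69.4 181.9]
290 ...............................############################...........................
295 .........................+#######################################.....................
300 ......................+#############################################..................
305 .....................################################################+................
310 ...................+###################################################...............
315 ...................####################################################+..............
320 +++++++...........######################################################............++
325 +++++++..........+#######################################################...........++
330 ++++++++........+#########################################################..........++
335 ++++++++..........######################################################+..........+++
340 ++++++++...........+###################################################............+++
345 ++++++++..............+############################################+...............+++
350 .+++++++.....................+###############################+.....................+++
355 ++++++++++..................................++.....................................+++
360 ++++++++++.........................................................................+++
365 ......................................................................................
370 ......................................................................................
[([44, 8, 19, 18, 256], [212.9, 286.8], [536.3, 22.9, 18.0])]
```

View pics/w6.png

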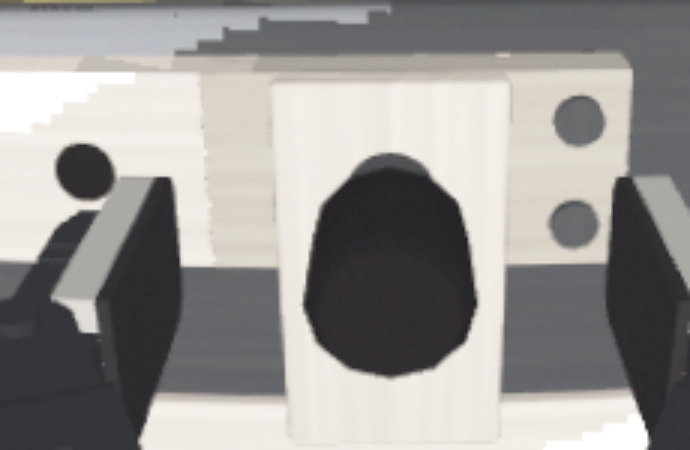

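The knob stands alone between the open pads, its width of about 57.5 px matches the home height, and the middle hole is uncovered at crop (85,170). I'll retreat straight up and confirm from a clean view.

Request:
servo_tool([
  [1, 0, 0, -1, 0, 0, 0],
  [1, 0, 0, -3, 0, 0, 0],
  [1, 0, 0, -4, 0, 0, 0],
  [1, 0, 0, -2.4, 0, 0, 0],
  [1, 0, 0, 0, 0, 0, 0],
  [1, 0, 0, 0, 0, 0, 0],
  [1, 0, 0, 0, 0, 0, 0],
])

```text
clock: 9.45
position: [530.3, 72.6, 153.2]
ee_rot: [-0.029, 1.0, -0.0, -0.001]
contact_force: [0.0, -1.0, 0.1]
gripper_width: 85.7
```

Run:
```python
from bench import *
from h import *
s=read_state();print(s["clock"],s["position"],s["contact_force"])
for n in("w1","w7"):
    d=np.load("pics/w1.npz") if n=="w1" else get_image("wrist")
    if n=="w7":np.savez("pics/w7.npz",**d)
    s,c=blob(d,(300,225,346,285));w=s[2]
    print(n,s,c,wz(d,c[0],s[1]+s[3]-w/2,63),wz(d,*c,50.5),d["extrinsics"][:3,3])
    g=d["image"].max(2)
    for v in range(226,282,3):print(v,"".join("#" if x<60 else "." for x in g[v,300:346]))
cv2.imwrite("pics/w7.png",d["image"][:,:,::-1])
```

```text
9.45 [530.26799686  72.60852155 153.23797376] [ 0.01441681 -0.97392969  0.10911413]
w1 [306 235  33  39 977] [321.99795292 253.79222108] [535.41684888  22.65627114  63.        ] [536.99056723  22.94636553  50.5       ] [461.29984407  14.61698832 285.37295077]
226 ..............................................
229 ..............................................
232 ..............................................
235 ...................######.....................
238 ............####################..............
241 ..........#########################...........
244 .........###########################..........
247 ........#############################.........
250 .......###############################........
253 .......###############################........
256 .......################################.......
259 .......###############################........
262 ........##############################........
265 .........############################.........
268 ............######################............
271 ...............###############................
274 ....................
[... 573 characters left out ...]
######################...............
244 .##############################...............
247 ################################..............
250 ################################..............
253 ################################..............
256 .##############################...............
259 ..############################................
262 .....######################...................
265 ..........#############.......................
268 ..............................................
271 ..............................................
274 ..............................................
277 ..............................................
280 ..............................................
```

View pics/w7.png

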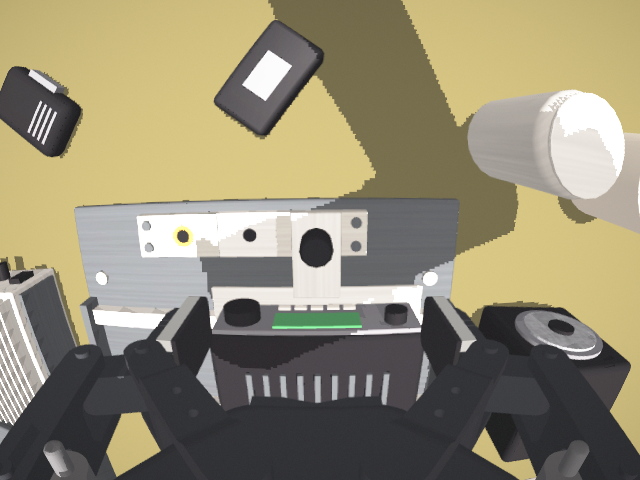

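The knob has the same size and shape as at the start (32×39 px against 33×39), so it is at home height. It stands at y≈72.8, about 50 mm along, over the speaker-side hole, with the other things where they were.

```bash
python3 -c "
from bench import *
job_done();s=read_state();print(s['clock'],s['contact_force'])"
```

```text
the job is handed in; nothing more can be done
the job is handed in; nothing more can be done
```

The tray is one hole along, towards the loudspeaker, with the pin home and the knob let go. I handed the job in at about 9.5 s of the 34 s allowed.

**What I did:** I gripped the knob and lifted it about 8.6 mm. I slid the tray 44 mm, lowered the pin onto the plate and loosened the grip. Then I nudged the knob along with one finger, in steps of 1 mm or less, until the pin dropped in. After that I backed off, opened the gripper and retreated straight up.

**Last checks:**
- **Travel:** the tray moved about 50 mm; I had measured the hole at about 49 mm, so the difference is within the pin's 1 mm of play.
- **Knob height:** in the wrist picture the knob is 32×39 px, against 33×39 px at the start, which fits fully home. The height was judged from pictures only, as there is no direct reading.
- **Contact:** I read about 1 N or less on the open gripper, and it is clear of everything.
- **Bystanders:** the adapter, microphone and can looked undisturbed in the last picture. I took no fresh picture of the walkie-talkie or the whole mug.

**One reading that disagreed:** the first nudge met about 8 N, where I expected about 4 N of drag. I stopped and looked: the pin was still riding on the plate, so I took it for sticking friction. The drag fell to 2–4 N after that. The highest side force I read was 8 N, well under the 30 N limit.

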